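Hang the gap gauge on the rail under the instrument shelf

TASK

Take the horseshoe gap gauge out of its slotted wooden block and hang it over the rail under the instrument shelf, between the two collars, one leg in front of the rail and one behind. The rail's height differs from day to day, so lower the gauge gently until it rests on the rail before letting go; leave it hanging still and upright. Do not knock the stand or disturb the reel, the case or the meter.

Things in the scene. Friction and masses are not known exactly. Their poses are not given: they have to be found in the camera images.
- gauge: Loose horseshoe gap gauge: upside-down U of dark steel, black plastic grip on top, 0.25-0.45 kg. 120 mm wide (x), 14 thick (y), 112 high (z up). Origin midway between its feet, at their undersides. Same either way round. Legs 20 mm wide, 80 apart inside; an anvil on each leg, 12 above the feet, narrows the mouth to 52. Starts upright in the block's slot, feet 15 mm above the table.
- gauge_seat (a point): Middle of the underside of the gauge's crown, the place that rests on the rail: 60 mm above the gauge's origin. The underside is flat for about 44 mm in x there. Axes as the gauge.
- gauge_grip (a point): Centre of the gauge's black grip, 97 mm above the gauge's origin. The grip is 74 mm long (x), 16 mm thick (y) and 30 mm high (82 to 112 mm above the feet). Axes as the gauge.
- block: Fixed wooden block, 156 mm (x) by 56 mm (y) by 40 mm high, with a slot open at the top, 128 by 19 mm, 25 mm deep, in which the gauge stands. Origin at the centre of its underside, on the table; x along the slot.
- stand: Fixed riser stand. Origin on the table below the rail's axis, midway between two collars; x to its back, y along the rail. Rail: round steel bar, 18 mm diameter, between end arms at y -135 and +135 mm. Its top is 100 to 140 mm above the table, set anew each time and not reported; clamped, it does not yield to 50 N. Nothing below it. Posts of 16 mm behind it at x +55, y -135 and +135, with clamps.
- stand_collars (a point): Point on the table below the middle between the rail's two collars (the stand's origin again). Collars: 32 mm diameter, 6 mm wide, inner faces 44 mm apart, at y -22 and +22 mm of the stand.
- stand_shelf (a point): Middle of the lower front edge of the shelf above the rail, 390 mm above the table, 35 mm in front (-x) of the rail's axis. The shelf runs from there 105 mm to the back and 160 mm to either side; a bench instrument on it reaches 460 mm. It is in the way of an upright gripper at the rail; one leaning its back about 30 degrees to the front (-x) gets in.
- reel: Bystander: empty white wire reel, 84 mm diameter, 55 mm high, loose, upright. Origin at the centre of its underside.
- case: Bystander: closed dark wooden case, 80 (x) by 150 (y) by 45 mm high, loose. Origin at the centre of its underside.
- meter: Bystander: grey hand-held meter lying flat, 150 (x) by 75 (y) by 36 mm high, loose. Origin at the centre of its underside.
There are look-alikes about, which are no part of the job. What is meant by the gauge is not yellow, and is the smaller of those in its own colour.

How it is judged:
On the way:
1. the gauge rests on the rail, over it and between the collars, while still held (contact force between gauge and stand above 0.6 N and contact force between the fingers and gauge above 0.6 N and x of gauge_seat in the frame of stand between -0.025 and 0.025 m and y of gauge_seat in the frame of stand between -0.018 and 0.018 m and height (world z) of gauge_seat between 0.093 and 0.15 m), for 0.15 s.
At the end, for the whole second after the job is handed in: The gauge hangs by its crown on the rail between the collars (crown's middle within 25 mm of the rail's axis across it and 18 mm of the middle between the collars along it, 93 to 150 mm above the table), upright within 17 degrees, at rest, carried by the stand (contact force between gauge and stand above 1 N and x of gauge_seat in the frame of stand between -0.025 and 0.025 m and y of gauge_seat in the frame of stand between -0.018 and 0.018 m and height (world z) of gauge_seat between 0.093 and 0.15 m and angle between gauge's own z axis and vertical below 0.3 rad and linear speed of gauge below 0.03 m/s and angular speed of gauge below 0.3 rad/s); the robot touches nothing.
It fails at once if the gauge was pressed or banged against the stand with more than 35 N (contact force between gauge and stand above 35 N).
It fails at once if the robot knocked the stand with more than 15 N (contact force between any of the arm, the fingers and stand above 15 N).
It fails at once if the reel, the case or the meter was moved by more than 20 mm (distance of any of reel, case, meter from where it was at the start of the episode above 0.02 m).
It also fails if it takes over 64 s, if anything falls off the work surface, if the arm or the gripper's body presses on something with over 40 N, if the wrist force passes 120 N, or if a joint passes its speed limit or range.

ROBOT

A 7-joint arm with a two-finger parallel gripper is mounted at the origin on the work surface. World frame = base frame: x ahead of the robot, y to its left, z up, the work surface at z = 0. Lengths are in m, angles in rad, forces in N, time in s.
With the tool pointing down it reaches from about 0.425 to 0.95 m from the base axis. Payload 4.7 kg.
Tool frame: the origin (TCP) lies on the centre line of the jaws, within the pads' length; the fingertips stand 14 mm ahead of it and the grasp point (between the pads) lies 5 mm behind it; y points along the fingers, z is the direction in which the jaws open and shut, and the axes are right-handed (so a half turn about y gives the same grasp; the last joint's range is limited). The gripper opens to 87 mm and grips with 3 to 60 N. Pads are 19 mm wide; open, the fingers measure 117 mm over their backs; the gripper's body (75 mm by 190 mm) begins 51 mm behind the grasp point.
Start: joints at [-1.31, 0.469, -0.049, 1.532, 0.024, 1.141, -0.082], TCP at [0.193, 0.647, 0.237] pointing down, gripper open.
Joint ranges: [-2.59, 2.59], [-0.33, 1.99], [-1.39, 1.29], [0.1, 2.45], [-1.04, 4.18], [0.21, 1.99], [-2.66, 2.66]. Speed limits (rad/s): [2.57, 2.57, 3.14, 3.14, 3.14, 3.14, 3.14].

INTERFACE

Orientations are given as a unit quaternion [x, y, z, w].
In Python, from workcell import manip, hand, solver, eyes, workorder, monitor gives the robot as it stands. The module is installed in compiled form; this text tells all that it offers. Calls block until the motion is done:
- manip.move_pose(position, orientation): joint-space move of the TCP to a pose.
- manip.movel(position, attitude=None, vel=0.15, max_force=None): straight line of the TCP; attitude=None keeps the orientation; vel is the mean speed in m/s. With max_force (N) it stops when the force on the tool has changed by that much, and returns True; else False.
- manip.move_j(angles): joint-space move.
- hand.gripper_open() and hand.grab(): open the fingers fully, or close them until they stop; the grip force is fixed at half the most.
- manip.wait(seconds).
- solver.solve_ik(position, orientation): joint angles nearest the present ones, or None.
- eyes.get_image(name): name is "scene" or "top" or "wrist"; returns a dict with "image" (420x560x3 uint8, red, green, blue), "vertical_fov" (degrees; the focal length in pixels is half the picture's height over the tangent of half this angle, whatever the lens; pixels are square), "cx", "cy" (the principal point, pixels), "world_to_cam" (4x4, takes a point from world to camera coordinates). Camera axes: x right, y down, z forward; pixel columns grow to the right and rows downward; lengths in m; the calibration is good to about 2 mm. A picture is of the moment at which its call begins. There is no depth.
A pose or a line that the arm cannot do raises manip.Unreachable and nothing moves.
- workorder.sign_off(): hands the job in, once; it reports no verdict.
Readings, each from a call of its own:
- monitor.get_time_s(): time.
- monitor.get_q(): joint angles.
- monitor.get_qvel(): joint speeds.
- monitor.get_effort(): joint torques, N m.
- monitor.get_ee_pos(): TCP position.
- monitor.get_ee_rot(): TCP orientation.
- monitor.get_force(): force on the tool from outside, world axes, zero at the start.
- monitor.get_ft_torque(): the same for the moment, N m.
- monitor.get_width(): finger opening in m.
Only numpy, scipy, OpenCV 4.12 (cv2) and the standard library are available. Lean on these libraries where they do the work, as an engineer would, in place of code of your own. Each camera call takes 0.05 s, during which the arm holds its last target.

## Working session

There is one attempt and no reset: what is moved stays moved. The work goes in short steps, each a Python script; the robot and the scene stay as the last script left them, time stands still between calls to the robot, and variables do not carry over. Pictures are saved under pics/ and viewed, and the job is handed in when it is done.

```bash
mkdir -p pics; python3 - <<'E'
from workcell import manip, hand, solver, eyes, workorder, monitor
import cv2,pickle
d={}
for n in ["scene","top","wrist"]:
    r=eyes.get_image(n); d[n]=r
    cv2.imwrite(f"pics/{n}0.png",r["image"][:,:,::-1])
    print(n,r["image"].shape,r["vertical_fov"],r["cx"],r["cy"]);print(r["world_to_cam"])
pickle.dump({k:dict(v) for k,v in d.items()},open("d0.pkl","wb"))
print(monitor.get_time_s(),monitor.get_ee_pos(),monitor.get_ee_rot(),monitor.get_force())
E
```

```text
scene (420, 560, 3) 47.00324220143154 274.71043674577635 208.35732015664473
[[ 0.33730863  0.94139239 -0.00180401 -0.1454159 ]
 [ 0.69824831 -0.25147248 -0.67023197 -0.25845405]
 [-0.63140493  0.22481538 -0.74214948  1.63237728]
 [ 0.          0.          0.          1.        ]]
top (420, 560, 3) 55.66910761826996 275.3654365993945 212.92458067398437
[[-0.00317667 -0.99960668 -0.02786387 -0.02428869]
 [-0.98488791  0.00795253 -0.17301028  0.64334745]
 [ 0.17316382  0.02689319 -0.9845258   1.14598096]
 [ 0.          0.          0.          1.        ]]
wrist (420, 560, 3) 61.05040670532975 284.83482311133287 208.1215446126588
[[ 0.28603798  0.95821467 -0.00263146 -0.67464961]
 [ 0.91801176 -0.27324773  0.28738492 -0.03475894]
 [ 0.2746574  -0.08461871 -0.95781156  0.3910068 ]
 [ 0.          0.          0.          1.        ]]
0.15 [0.19274317 0.64642994 0.23571666] [ 0.70024385 -0.10214757  0.1020305  -0.69915249] [-0.62060674 -0.0077609  -0.539399  ]
```

View pics/scene0.png

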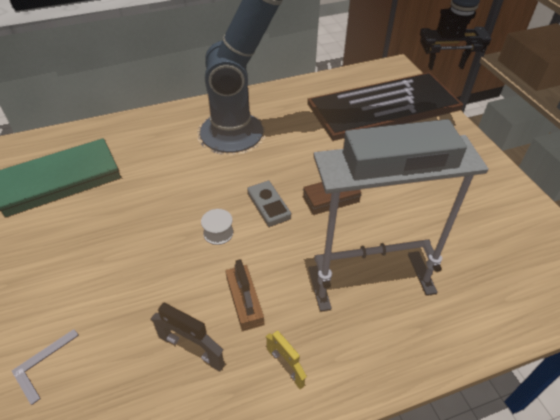

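View pics/top0.png

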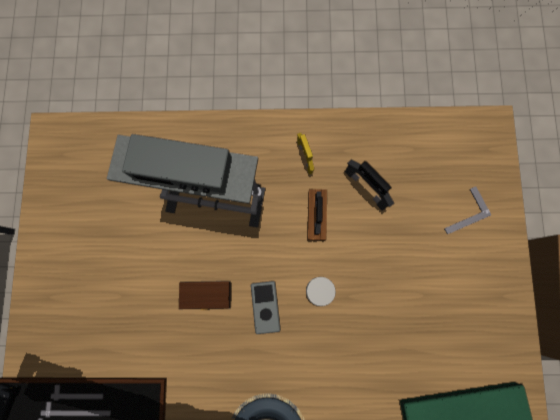

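View pics/wrist0.png

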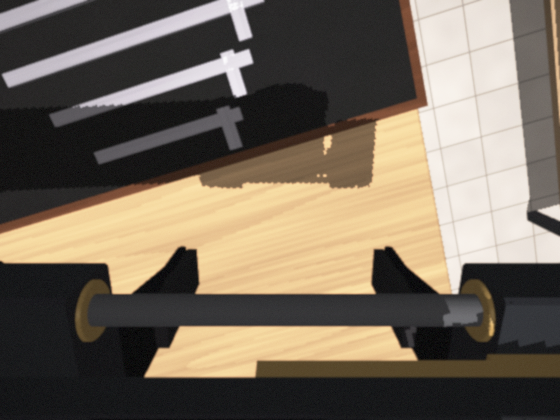

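```bash
python3 - <<'E'
import pickle,cv2,numpy as np
d=pickle.load(open("d0.pkl","rb"))
def crop(n,x0,y0,x1,y1,s,f):
    im=d[n]["image"][y0:y1,x0:x1,::-1]
    cv2.imwrite("pics/"+f,cv2.resize(im,None,fx=s,fy=s,interpolation=cv2.INTER_CUBIC))
crop("top",290,120,410,250,4.5,"c_top_g.png")
crop("top",100,120,280,240,4.4,"c_top_s.png")
crop("scene",215,240,325,390,4,"c_sc_g.png")
crop("scene",295,110,495,310,3,"c_sc_s.png")
E
```

```text
(no output)
```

View pics/c_top_g.png

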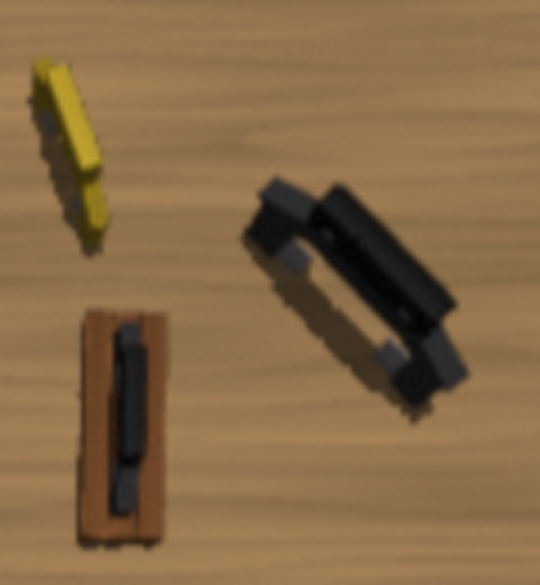

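View pics/c_top_s.png

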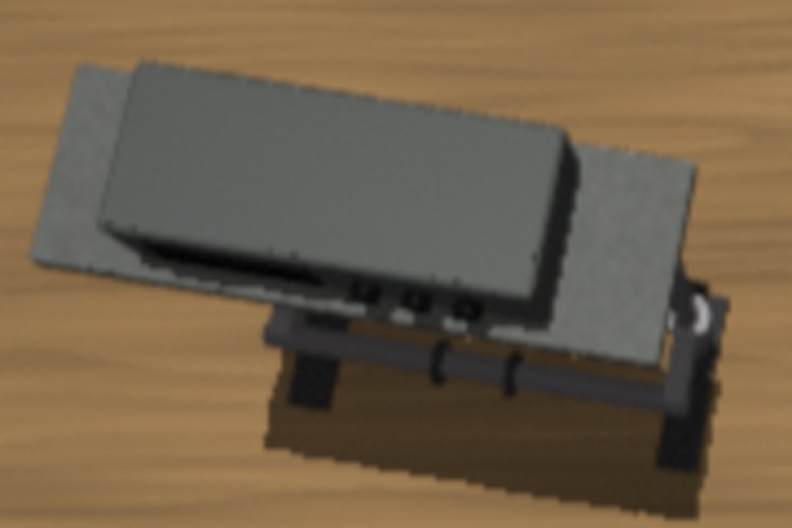

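View pics/c_sc_g.png

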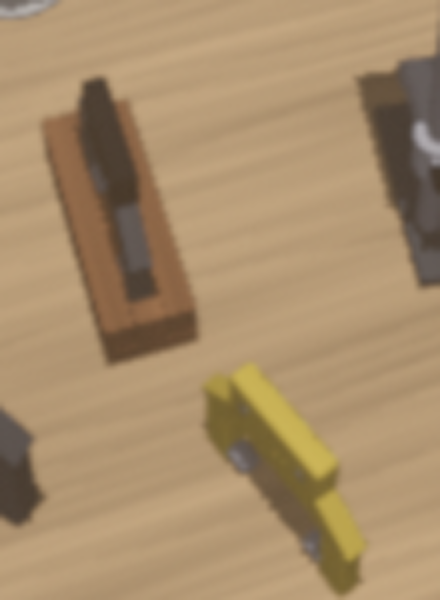

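View pics/c_sc_s.png

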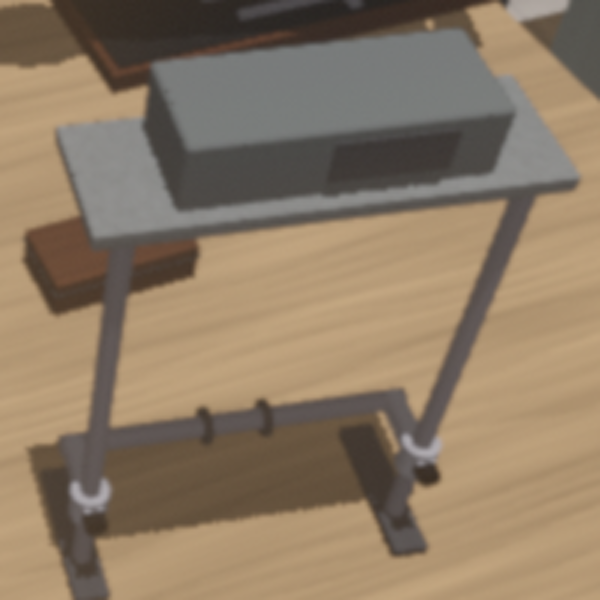

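```bash
cat > h.py <<'E'
import numpy as np,pickle,cv2
from scipy.optimize import least_squares
from scipy.spatial.transform import Rotation as R
def KP(r):
    f=210/np.tan(np.radians(r["vertical_fov"])/2)
    return np.array([[f,0,r["cx"]],[0,f,r["cy"]],[0,0,1]]),np.array(r["world_to_cam"])
def proj(r,P):
    K,T=KP(r);P=np.atleast_2d(P);c=P@T[:3,:3].T+T[:3,3];u=c@K.T;return u[:,:2]/u[:,2:]
def atz(r,uv,z):
    K,T=KP(r);d=T[:3,:3].T@np.linalg.solve(K,[uv[0],uv[1],1]);o=-T[:3,:3].T@T[:3,3]
    return o+d*(z-o[2])/d[2]
def tri(obs):
    f=lambda X:np.concatenate([proj(r,X)[0]-uv for r,uv in obs])
    s=least_squares(f,[0.6,0,0.1]);return s.x,s.fun
def save(img,f,box=None,s=1):
    im=img[:,:,::-1]
    if box: im=im[box[1]:box[3],box[0]:box[2]]
    cv2.imwrite("pics/"+f,cv2.resize(im,None,fx=s,fy=s,interpolation=cv2.INTER_CUBIC))
E
python3 - <<'E'
from h import *
np.set_printoptions(precision=4,suppress=True)
d=pickle.load(open("d0.pkl","rb"));t,s=d["top"],d["scene"]
T=lambda x,y:(x/4.4+100,y/4.4+120); S=lambda x,y:(x/3+295,y/3+110)
G=lambda x,y:(x/4.5+290,y/4.5+120); H=lambda x,y:(x/4+215,y/4+240)
# collars: scene right = +y = top left
for a,b in [((438,363),(265,417)),((511,374),(206,426)), ((330,1),(0,0))][:2]:
    print("collar",tri([(t,T(*a)),(s,S(*b))]))
# rail ends at arms
print("Lend",tri([(t,T(272,335)),(s,S(400,397))]), "Rend",tri([(t,T(683,405)),(s,S(66,443))]))
# shelf corners front / back
print("shelf",[atz(t,T(*p),.39) for p in [(33,263),(658,365),(693,165),(80,66)]])
for p in [(84,310),(166,313),(160,540),(80,540)]: print("blk",atz(t,G(*p),.04))
for p in [(43,122),(128,100),(196,310),(106,335)]: print("blkS",atz(s,H(*p),.04))
for p in [(124,345),(145,343),(142,460),(120,458)]: print("grip top",atz(t,G(*p),.127))
for p in [(94,78),(128,208)]: print("gripS",atz(s,H(*p),.127))
for n,p in dict(reel=(321,292),case=(204,295),meter=(265,307)).items(): print(n,atz(t,p,.04))
E
```

```text
collar (array([0.6708, 0.1969, 0.0901]), array([-0.3581, -0.1402, -0.3121,  0.0592]))
collar (array([0.6627, 0.1473, 0.0903]), array([-0.3497, -0.1302, -0.3033,  0.0509]))
Lend (array([0.6911, 0.3106, 0.0916]), array([-0.5202, -0.2267, -0.4583,  0.1102])) Rend (array([0.6406, 0.0322, 0.0917]), array([-0.663 , -0.2173, -0.5697,  0.066 ]))
shelf [array([0.6624, 0.3367, 0.39  ]), array([0.6069, 0.0193, 0.39  ]), array([0.71  , 0.0023, 0.39  ]), array([0.767 , 0.3196, 0.39  ])]
blk [ 0.7205 -0.1306  0.04  ]
blk [ 0.7178 -0.1866  0.04  ]
blk [ 0.5619 -0.1786  0.04  ]
blk [ 0.5622 -0.1251  0.04  ]
blkS [ 0.5664 -0.1782  0.04  ]
blkS [ 0.5684 -0.1232  0.04  ]
blkS [ 0.7229 -0.1308  0.04  ]
blkS [ 0.7206 -0.1845  0.04  ]
grip top [ 0.6768 -0.1503  0.127 ]
grip top [ 0.6779 -0.1636  0.127 ]
grip top [ 0.603 -0.16   0.127]
grip top [ 0.6044 -0.1463  0.127 ]
gripS [ 0.6072 -0.1521  0.127 ]
gripS [ 0.6978 -0.16    0.127 ]
reel [ 0.4081 -0.1613  0.04  ]
case [0.4003 0.1853 0.04  ]
meter [0.3652 0.0039 0.04  ]
```

```bash
cat >> h.py <<'E'
def ori(yaw,lean,flip=False):
    # gauge frame yaw; approach dir leaned: back to -x
    g=R.from_euler('z',yaw)
    a=np.array([np.sin(lean),0,-np.cos(lean)]); j=np.array([0,1.,0])*(-1 if flip else 1)
    M=np.stack([np.cross(a,j),a,j],1)
    return (g*R.from_matrix(M))
def tcp(gp,rot,back=0.005): # grasp point -> tcp (tcp is 5 mm ahead)
    return np.array(gp)+rot.apply([0,back,0])
YB=np.radians(-2.5);YS=np.radians(-10.2)
O=np.array([0.6664,0.1718]);sx=np.array([np.cos(YS),np.sin(YS)])
E
python3 - <<'E'
from h import *
np.set_printoptions(precision=3,suppress=True)
from workcell import solver,monitor,manip
d=pickle.load(open("d0.pkl","rb"));t=d["top"]
print(R.from_quat(monitor.get_ee_rot()).as_matrix())
for p in [(346,163),(350,160),(393,205),(372,182)]: print("big",atz(t,p,.08))
for lean in (0,30,35,40):
  for fl in (0,1):
    l=np.radians(lean)
    ob=ori(YB,l,fl);os_=ori(YS,l,fl)
    print(lean,fl)
    print(' block',solver.solve_ik(tcp([.640,-.155,.116],ob),ob.as_quat()))
    print(' rail hi',solver.solve_ik(tcp([*O,.225],os_),os_.as_quat()))
    print(' rail',solver.solve_ik(tcp([*O,.141],os_),os_.as_quat()))
    oo=ori(0.3,l,fl);print(' way',solver.solve_ik([.45,.15,.4],oo.as_quat()))
    oo=ori(1.0,l,fl);print(' way2',solver.solve_ik([.25,.42,.4],oo.as_quat()))
E
```

```text
[[ 0.958 -0.     0.286]
 [-0.286 -0.002  0.958]
 [ 0.    -1.    -0.002]]
big [ 0.79  -0.242  0.08 ]
big [ 0.799 -0.254  0.08 ]
big [ 0.66  -0.375  0.08 ]
big [ 0.73  -0.317  0.08 ]
0 0
 block [-0.148  0.599  0.464  1.713 -0.326  0.907  1.977]
 rail hi [-0.471  0.506  0.232  1.53  -0.124  1.12   1.18 ]
 rail [-0.456  0.583  0.21   1.607 -0.14   0.966  1.193]
 way [-0.651  0.016  0.246  1.752 -0.004  1.374  1.466]
 way2 [-0.908  0.063 -0.225  1.703  0.014  1.377  1.436]
0 1
 block [-0.402  0.726  0.885  1.728 -0.652  1.01  -0.89 ]
 rail hi [-0.772  0.58   0.707  1.549 -0.399  1.161 -1.733]
 rail [-0.745  0.658  0.663  1.626 -0.458  1.018 -1.687]
 way [-1.001  0.     0.6    1.767 -0.     1.374 -1.672]
 way2 [-1.423  0.041  0.318  1.728 -0.013  1.375 -1.674]
30 0
 block [ 0.708  0.506 -0.63   2.035  0.932  0.254  0.883]
 rail hi [-0.673  0.34   0.294  1.893  0.389  0.513  0.675]
 rail [-0.661  0.452  0.286  1.962  0.508  0.346  0.518]
 way [-1.029 -0.31   0.423  2.079  0.358  0.864  1.112]
 way2 [-1.208 -0.212  0.028  2.04   0.133  0.801  1.324]
30 1
 block [ 0.708  0.506 -0.63   2.035  
[... 623 characters left out ...]
ail [-1.131  0.605  0.913  2.036 -0.643  0.212 -1.592]
 way [-0.604 -0.286  0.097  2.121  0.219  0.714 -1.896]
 way2 [-1.091 -0.241 -0.074  2.093  0.124  0.689 -1.81 ]
40 0
 block [ 0.845  0.555 -0.777  2.136  2.076  0.255 -0.193]
 rail hi [-0.828  0.332  0.422  2.007  0.827  0.361  0.212]
 rail [-0.84   0.473  0.453  2.07   1.247  0.221 -0.275]
 way [-0.676 -0.327  0.135  2.181  0.333  0.623  1.133]
 way2 [-1.386 -0.295  0.139  2.161  0.339  0.613  1.12 ]
40 1
 block [0.105 0.43  0.15  2.176 3.994 0.233 0.844]
 rail hi [-1.077  0.387  0.749  2.019  0.477  0.274 -2.617]
 rail None
 way [-0.484 -0.309 -0.003  2.174  0.212  0.598 -1.89 ]
 way2 [-0.969 -0.269 -0.173  2.146  0.097  0.571 -1.786]
```

```bash
python3 - <<'E'
from h import *
np.set_printoptions(precision=3,suppress=True)
from workcell import solver,monitor,manip,eyes
l=np.radians(30)
for p,y in [((.23,.42,.42),1.0),((.45,.10,.42),0.2),((.48,-.12,.38),YB)]:
    manip.move_pose(list(p),ori(y,l).as_quat().tolist()); print(monitor.get_time_s(),monitor.get_q())
ob=ori(YB,l)
p=tcp([.640,-.155,.116],ob)-ob.apply([0,.09,0])
manip.move_pose(p.tolist(),ob.as_quat().tolist()); print(monitor.get_time_s(),monitor.get_q(),monitor.get_ee_pos(),p,monitor.get_width())
d={n:dict(eyes.get_image(n)) for n in("wrist","scene")}
pickle.dump(d,open("d1.pkl","wb"))
for n in d: save(d[n]["image"],n+"1.png")
E
```

```text
1.375 [-1.248 -0.238  0.014  2.016  0.158  0.859  1.264]
2.8167 [-0.804 -0.323  0.313  2.055  0.302  0.905  1.164]
3.7167 [-0.274 -0.228  0.393  2.078  0.059  0.753  1.631]
4.6167 [-0.002  0.244  0.264  2.109 -0.536  0.321  2.239] [ 0.598 -0.152  0.191] [ 0.598 -0.153  0.19 ] 0.08658675753853624
```

View pics/wrist1.png

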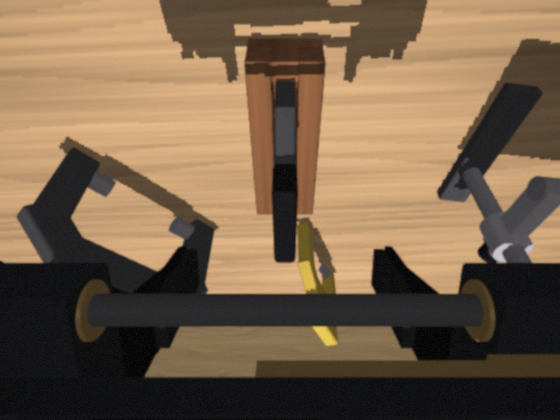

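View pics/scene1.png

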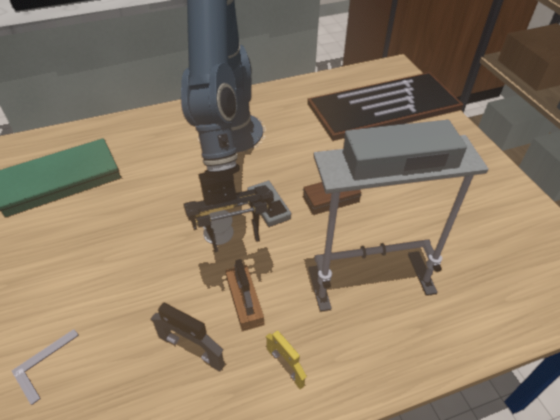

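```bash
python3 - <<'E'
from h import *
np.set_printoptions(precision=4,suppress=True)
w=pickle.load(open("d1.pkl","rb"))["wrist"]
save(w["image"],"w1c.png",(220,30,350,280),2.4)
for g in [(.640,-.155)]:
    for x in (-.037,.037):
        for y in (-.008,.008):
            c=np.cos(YB);s=np.sin(YB);print(x,y,proj(w,[g[0]+c*x-s*y,g[1]+s*x+c*y,.127]))
E
```

```text
-0.037 -0.008 [[267.7033 192.0911]]
-0.037 0.008 [[294.7645 192.1406]]
0.037 -0.008 [[270.9869 263.6011]]
0.037 0.008 [[292.5312 263.6352]]
```

View pics/w1c.png

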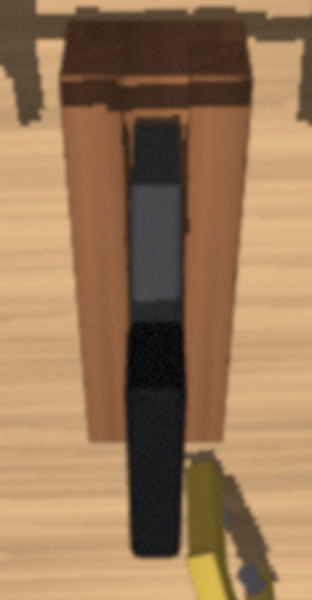

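```bash
python3 - <<'E'
from h import *
np.set_printoptions(precision=3,suppress=True)
from workcell import solver,monitor,manip,eyes,hand
l=np.radians(30);ob=ori(YB,l)
p=tcp([.6395,-.1527,.1165],ob)
pre=p-ob.apply([0,.05,0])
manip.movel(pre.tolist(),vel=.15)
print(manip.movel(p.tolist(),vel=.08,max_force=8),monitor.get_ee_pos(),p,monitor.get_force())
hand.grab();print(monitor.get_width(),monitor.get_force(),monitor.get_time_s())
f0=monitor.get_force()
print(manip.movel((p+[0,0,.02]).tolist(),vel=.04,max_force=12),monitor.get_force(),monitor.get_width())
d={n:dict(eyes.get_image(n)) for n in("wrist","scene")}
pickle.dump(d,open("d2.pkl","wb"))
for n in d: save(d[n]["image"],n+"2.png")
E
```

```text
False [ 0.642 -0.153  0.112] [ 0.642 -0.153  0.112] [-0.126 -0.122 -0.067]
0.015928245368447592 [-0.017 -0.062  0.137] 7.0417
False [ 0.321  1.008 -3.241] 0.015860710366264658
```

View pics/wrist2.png

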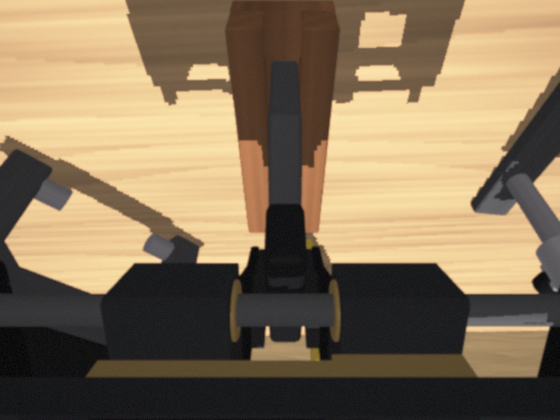

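View pics/scene2.png

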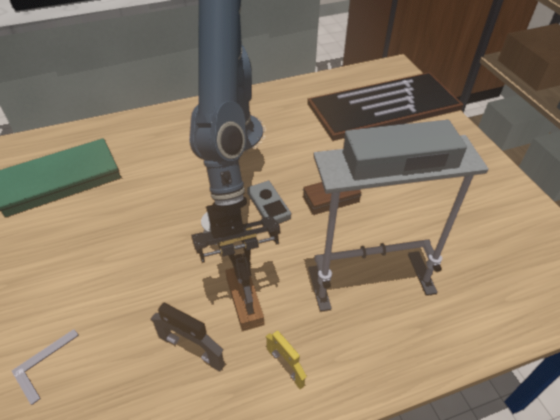

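```bash
python3 - <<'E'
from h import *
np.set_printoptions(precision=3,suppress=True)
from workcell import solver,monitor,manip,eyes,hand
l=np.radians(30);ob=ori(YB,l);os_=ori(YS,l)
p=monitor.get_ee_pos()
manip.movel([p[0],p[1],.27],vel=.15)
manip.movel([.52,-.10,.27],vel=.2)
g=np.array([*(O-.14*sx),.1225+.1015])
q=tcp(g,os_)
manip.move_pose([.47,.08,.27],ori(0,l).as_quat().tolist());print(monitor.get_q())
manip.move_pose(q.tolist(),os_.as_quat().tolist())
print(monitor.get_time_s(),monitor.get_q(),monitor.get_ee_pos(),q,monitor.get_width(),monitor.get_force())
d={n:dict(eyes.get_image(n)) for n in("wrist","scene","top")}
pickle.dump(d,open("d3.pkl","wb"))
for n in d: save(d[n]["image"],n+"3.png")
E
```

```text
[-0.652 -0.132  0.256  2.28   0.448  0.543  0.846]
11.1167 [-0.635  0.161  0.018  2.124  0.693  0.591  0.24 ] [0.532 0.195 0.219] [0.531 0.196 0.22 ] 0.01574980597062459 [-0.192  0.24  -3.245]
```

View pics/wrist3.png

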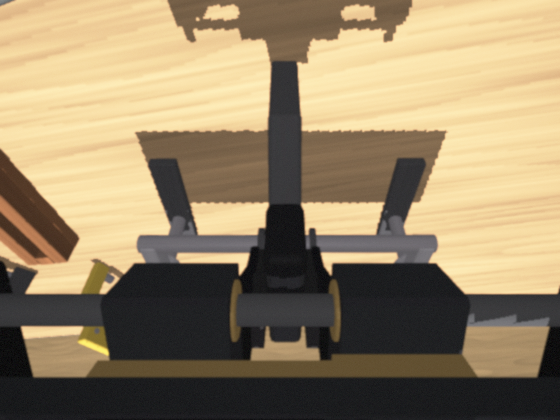

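View pics/scene3.png

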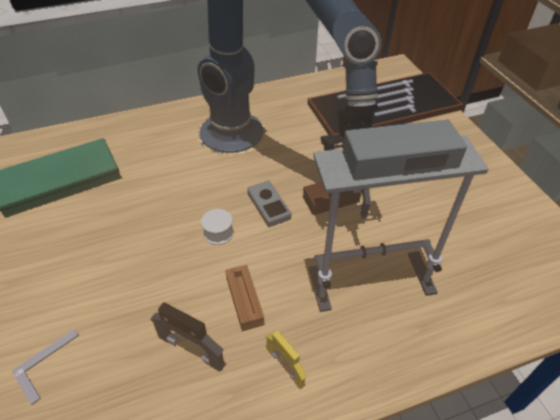

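View pics/top3.png

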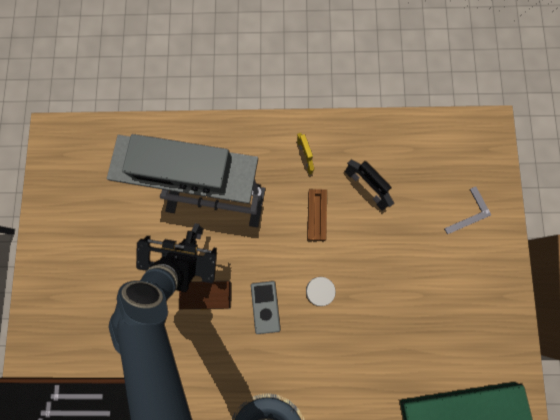

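```bash
python3 - <<'E'
from h import *
np.set_printoptions(precision=2,suppress=True)
d=pickle.load(open("d3.pkl","rb"));w=d["wrist"]
save(w["image"],"w3c.png",(130,190,450,270),2.5)
sy=np.array([-sx[1],sx[0]])
for z in (.085,.091,.097):
  for y in (-.1405,-.0275,.0275,.1405): print(z,y,proj(w,[*(O+sy*y),z]))
E
```

```text
0.085 -0.1405 [[145.18 238.51]]
0.085 -0.0275 [[258.47 238.53]]
0.085 0.0275 [[313.71 238.54]]
0.085 0.1405 [[427.42 238.57]]
0.091 -0.1405 [[143.53 243.29]]
0.091 -0.0275 [[258.14 243.32]]
0.091 0.0275 [[314.04 243.33]]
0.091 0.1405 [[429.09 243.36]]
0.097 -0.1405 [[141.83 248.18]]
0.097 -0.0275 [[257.81 248.22]]
0.097 0.0275 [[314.37 248.24]]
0.097 0.1405 [[430.79 248.27]]
```

View pics/w3c.png

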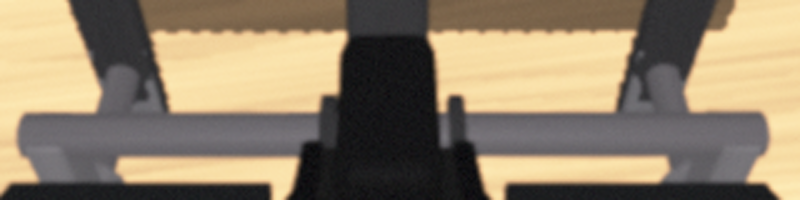

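```bash
python3 - <<'E'
from h import *
np.set_printoptions(precision=3,suppress=True)
from workcell import solver,monitor,manip,eyes,hand
l=np.radians(30);os_=ori(YS,l);sy=np.array([-sx[1],sx[0]])
O2=O+.0012*sy
q=lambda a,z: tcp([*(O2+a*sx),z+.1015],os_).tolist()
print(manip.movel(q(-.06,.122),vel=.1,max_force=5))
print(monitor.get_time_s(),monitor.get_q(),monitor.get_ee_pos(),q(-.06,.122),monitor.get_force())
d={n:dict(eyes.get_image(n)) for n in("wrist","scene","top")}
pickle.dump(d,open("d4.pkl","wb"))
save(d["scene"]["image"],"scene4.png",(290,100,490,320),2.7)
save(d["top"]["image"],"top4.png",(80,110,300,330),2.7)
E
```

```text
False
12.2167 [-0.539  0.259  0.034  1.993  0.62   0.558  0.408] [0.609 0.183 0.219] [0.6100212542301521, 0.18316340729793915, 0.21916987298107782] [-0.317 -0.692 -3.595]
```

View pics/scene4.png

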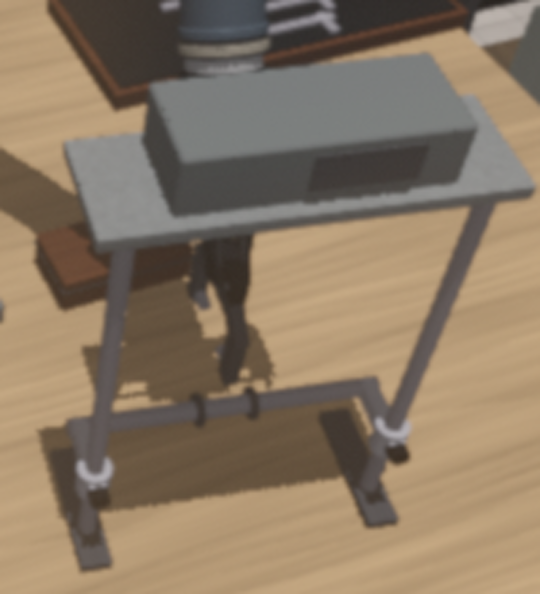

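View pics/top4.png

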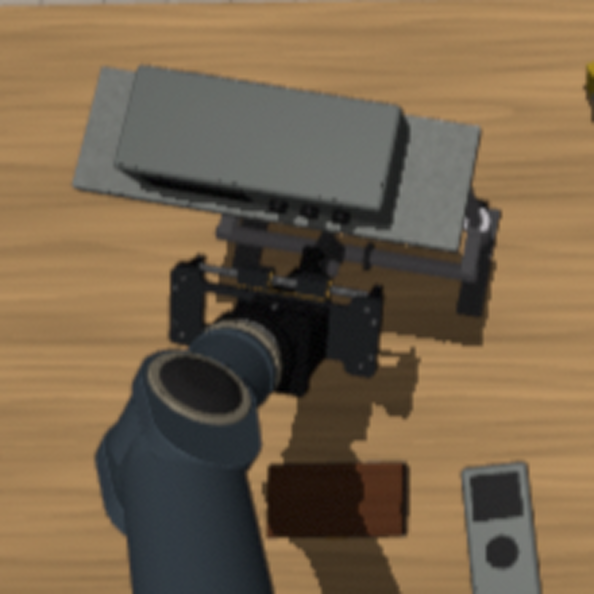

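```bash
python3 - <<'E'
from h import *
np.set_printoptions(precision=3,suppress=True)
from workcell import solver,monitor,manip,eyes,hand
l=np.radians(30);os_=ori(YS,l);sy=np.array([-sx[1],sx[0]])
O2=O+.0012*sy
q=lambda a,z: tcp([*(O2+a*sx),z+.1015],os_).tolist()
st=lambda:print(monitor.get_time_s(),monitor.get_ee_pos(),monitor.get_force())
r=manip.movel(q(-.007,.122),vel=.06,max_force=5);print(r);st()
if not r:
    r=manip.movel(q(-.007,.075),vel=.05,max_force=4);print(r);st()
    if not r:
        r=manip.movel(q(0,.055),vel=.04,max_force=4);print(r);st()
d={n:dict(eyes.get_image(n)) for n in("wrist","scene","top")}
pickle.dump(d,open("d5.pkl","wb"))
save(d["scene"]["image"],"scene5.png",(310,180,450,320),4)
save(d["wrist"]["image"],"wrist5.png")
E
```

```text
False
13.4 [0.662 0.174 0.219] [-0.487  0.054 -2.451]
False
14.4917 [0.662 0.174 0.173] [-0.411 -0.749 -2.585]
False
15.175 [0.669 0.173 0.152] [ 0.263  0.204 -2.372]
```

View pics/scene5.png

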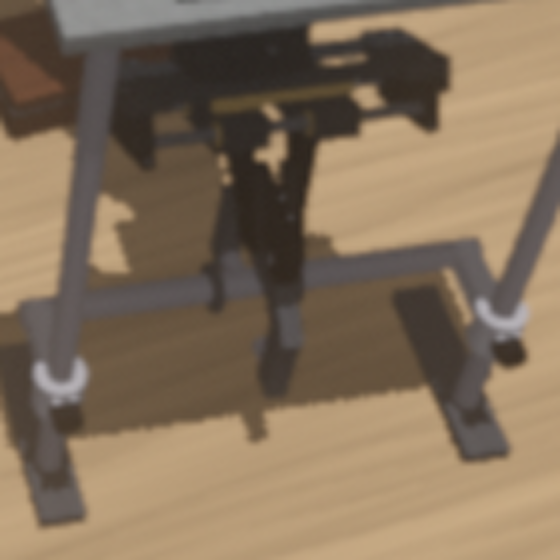

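View pics/wrist5.png

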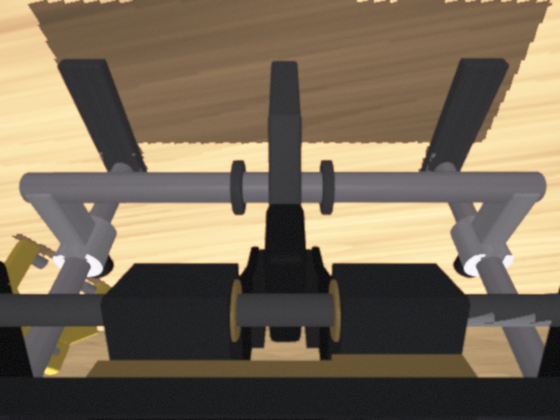

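```bash
python3 - <<'E'
from h import *
np.set_printoptions(precision=4,suppress=True)
from workcell import solver,monitor,manip,eyes,hand
w=pickle.load(open("d5.pkl","rb"))["wrist"]
print(proj(w,[*O,.091]))
l=np.radians(30);os_=ori(YS,l);sy=np.array([-sx[1],sx[0]])
q=lambda a,z: tcp([*(O+a*sx),z+.1015],os_).tolist()
st=lambda:print(monitor.get_time_s(),monitor.get_ee_pos(),monitor.get_force())
print(manip.movel(q(0,.047),vel=.02,max_force=3));st()
print(manip.movel(q(0,.034),vel=.006,max_force=3));st()
manip.wait(.3);st()
d={n:dict(eyes.get_image(n)) for n in("wrist","scene","top")}
pickle.dump(d,open("d6.pkl","wb"))
save(d["scene"]["image"],"scene6.png",(310,180,450,320),4)
save(d["wrist"]["image"],"wrist6.png")
E
```

```text
[[281.357  186.4683]]
False
15.8833 [0.6688 0.1713 0.144 ] [ 0.7553  0.0965 -2.354 ]
True
17.0833 [0.6689 0.1713 0.1376] [-0.8339 -0.126   5.3866]
17.3833 [0.6689 0.1714 0.1375] [-0.979   0.2013  6.3104]
```

View pics/scene6.png

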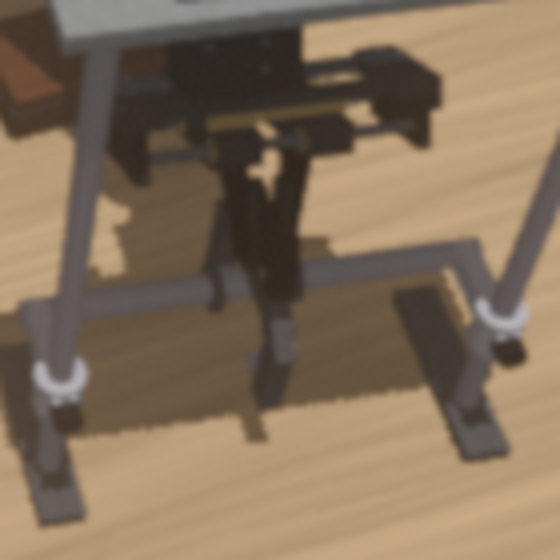

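View pics/wrist6.png

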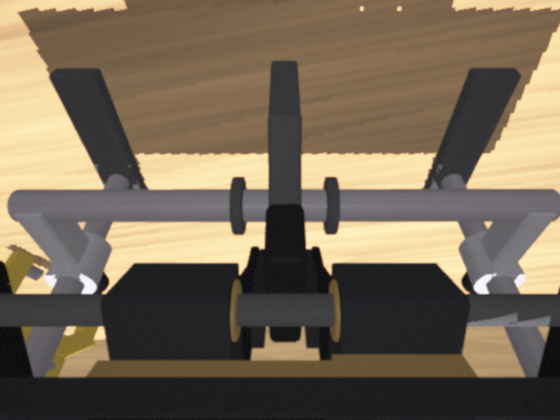

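```bash
python3 - <<'E'
from h import *
np.set_printoptions(precision=4,suppress=True)
w=pickle.load(open("d6.pkl","rb"))["wrist"]
save(w["image"],"w6c.png",(225,40,345,350),1.9)
for nm,zg in (("griptop",.112),("gripbot",.082),):
  for x in (-.037,.037): print(nm,x,proj(w,[*(O+x*sx),.0403+zg]))
for z in (.082,.06): print("end",z,proj(w,[*(O-.06*sx),.0403+z]))
w=pickle.load(open("d6.pkl","rb"))["wrist"];print(proj(w,[*O,.091]))
E
```

```text
griptop -0.037 [[282.5367 257.8069]]
griptop 0.037 [[283.2414 344.029 ]]
gripbot -0.037 [[282.9305 197.2513]]
gripbot 0.037 [[283.456  290.9427]]
end 0.082 [[282.6775 152.1394]]
end 0.06 [[282.9549 118.3194]]
[[283.4653 204.7352]]
```

View pics/w6c.png

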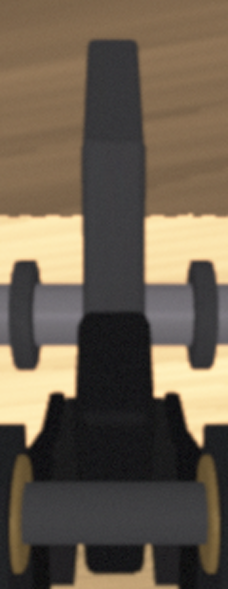

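```bash
python3 - <<'E'
from h import *
np.set_printoptions(precision=4,suppress=True)
from workcell import solver,monitor,manip,eyes,hand
l=np.radians(30);os_=ori(YS,l);sy=np.array([-sx[1],sx[0]])
q=lambda a,z: tcp([*(O+a*sx),z+.1015],os_).tolist()
st=lambda:print(monitor.get_time_s(),monitor.get_ee_pos(),monitor.get_force())
manip.movel(q(.0002,.0425),vel=.02);manip.movel(q(.0013,.0425),vel=.01);manip.wait(.2);st()
print(manip.movel(q(.0013,.036),vel=.005,max_force=2));st()
manip.wait(.3);st()
hand.gripper_open();st();print(monitor.get_width())
manip.wait(.3)
d={n:dict(eyes.get_image(n)) for n in("wrist","scene")}
pickle.dump(d,open("d7.pkl","wb"))
save(d["scene"]["image"],"scene7.png",(310,180,450,320),4)
save(d["wrist"]["image"],"wrist7.png")
E
```

```text
18.3583 [0.6701 0.1711 0.1396] [ 0.4074 -0.6961 -3.0861]
True
18.9917 [0.6702 0.1711 0.1375] [-0.3345 -0.3159  4.2994]
19.2917 [0.6702 0.1711 0.1375] [-0.0832  0.1732  5.5823]
20.6167 [0.6688 0.1706 0.1357] [ 0.1068 -0.1178  0.0907]
0.08694336611439313
```

View pics/scene7.png

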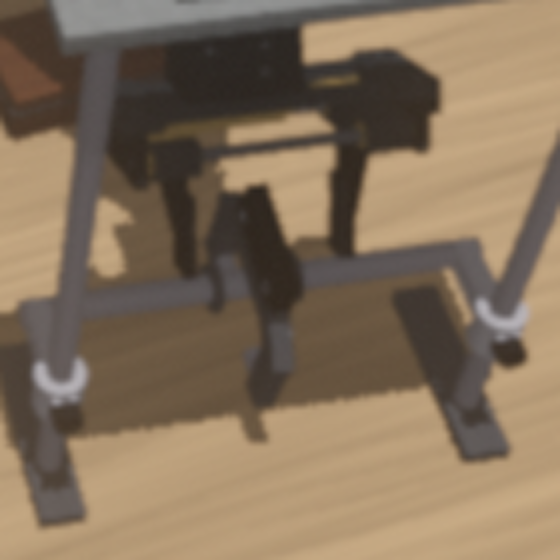

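View pics/wrist7.png

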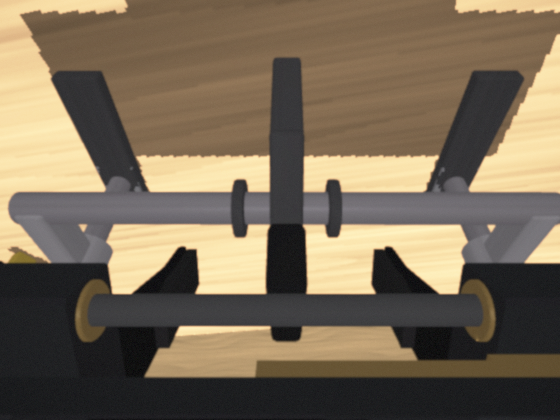

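```bash
python3 - <<'E'
from h import *
np.set_printoptions(precision=4,suppress=True)
from workcell import solver,monitor,manip,eyes,hand
l=np.radians(30);os_=ori(YS,l)
p=np.array(monitor.get_ee_pos());a=os_.apply([0,1,0])
print(manip.movel((p-.045*a).tolist(),vel=.06,max_force=4))
p=np.array(monitor.get_ee_pos())
print(manip.movel((p-[*(.16*sx),-.03]).tolist(),vel=.12,max_force=6))
manip.wait(.3);print(monitor.get_time_s(),monitor.get_ee_pos(),monitor.get_force())
d={n:dict(eyes.get_image(n)) for n in("wrist","scene","top")}
pickle.dump(d,open("d8.pkl","wb"))
save(d["scene"]["image"],"scene8.png",(310,180,450,320),4)
save(d["wrist"]["image"],"wrist8.png")
save(d["top"]["image"],"top8.png")
E
```

```text
False
False
23.725 [0.4893 0.2025 0.2043] [-0.0341 -0.3886  0.782 ]
```

View pics/scene8.png

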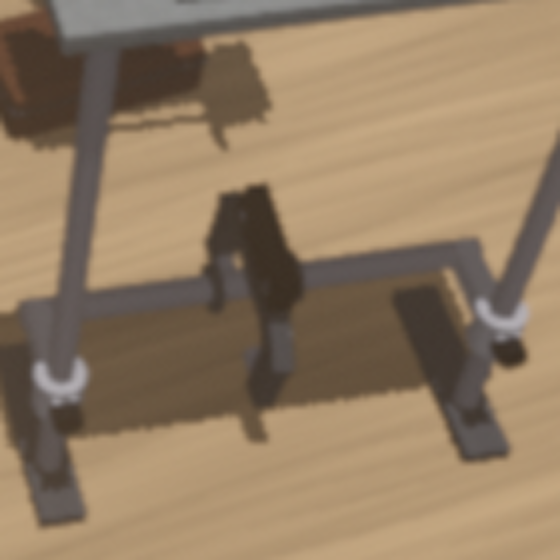

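View pics/wrist8.png

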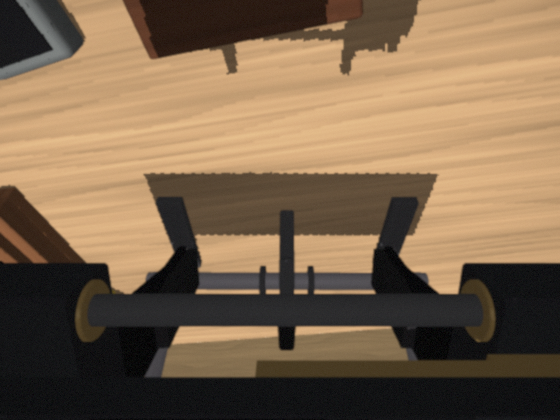

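View pics/top8.png

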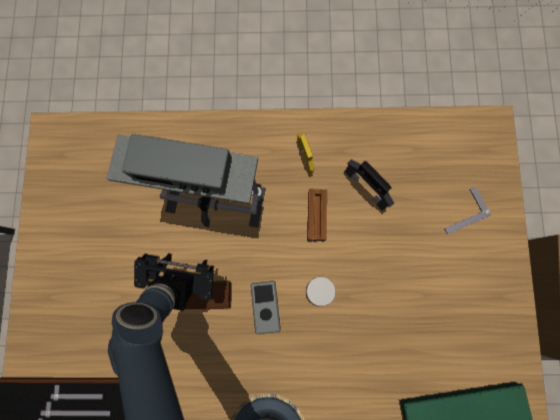

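```bash
python3 - <<'E'
from h import *
np.set_printoptions(precision=1,suppress=True)
s=pickle.load(open("d8.pkl","rb"))["scene"];s0=pickle.load(open("d5.pkl","rb"))["scene"]
for th in (-15,-8,0,8,15):
    t=np.radians(th);out=[]
    for x,z in [(-.037,.112),(.037,.112),(.037,.082),(.06,0),(-.06,.06)]:
        dx,dz=x,z-.06; X=dx*np.cos(t)+dz*np.sin(t);Z=-dx*np.sin(t)+dz*np.cos(t)
        out.append((proj(s,[*(O+X*sx),.1003+Z])[0]-[310,180])*4)
    print(th,np.array(out).ravel())
E
```

```text
-15 [240.4 167.8 281.8 239.1 277.9 280.1 280.9 411.2 223.5 215. ]
-8 [244.4 168.3 284.7 252.1 278.8 288.9 275.6 411.3 224.4 206. ]
0 [249.1 170.8 287.5 267.3 279.2 298.5 269.4 408.8 226.  196.9]
8 [254.1 175.3 289.7 282.7 279.2 307.6 263.  403.8 228.1 189.1]
15 [258.5 180.9 290.9 296.  278.7 315.  257.4 397.4 230.4 183.5]
```

```bash
python3 - <<'E'
from h import *
for n in (6,8):
    s=pickle.load(open(f"d{n}.pkl","rb"))["scene"]
    im=s["image"].astype(float)
    im=np.clip(im*1.7,0,255).astype(np.uint8)
    save(im,f"z{n}.png",(355,220,395,285),9)
    # overlay
s=pickle.load(open("d8.pkl","rb"))["scene"];sy=np.array([-sx[1],sx[0]])
outs=[]
for th in (0,6,12):
    t=np.radians(th);im=np.clip(s["image"][220:285,355:395].astype(float)*1.7,0,255).astype(np.uint8)
    im=cv2.resize(im,None,fx=6,fy=6,interpolation=cv2.INTER_CUBIC)
    P=lambda x,y,z:tuple(int(v) for v in ((proj(s,[*(O+(x*np.cos(t)+(z-.06)*np.sin(t))*sx+y*sy),.1003-x*np.sin(t)+(z-.06)*np.cos(t)])[0]-[355,220]+.5)*6))
    for y in(-.008,.008):
        pts=[P(-.037,y,.082),P(-.037,y,.112),P(.037,y,.112),P(.037,y,.082)]
        cv2.polylines(im,[np.array(pts)],True,(255,255,0),1)
    for y in(-.007,.007):
        for sg in(1,-1):
            pts=[P(sg*.06,y,.082),P(sg*.06,y,0),P(sg*.04,y,0),P(sg*.04,y,.06)]
            cv2.polylines(im,[np.array(pts)],False,(0,255,0) if sg>0 else (255,0,0),1)
    outs.append(im)
cv2.imwrite("pics/ov.png",np.hstack(outs)[:,:,::-1])
E
```

```text
(no output)
```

View pics/ov.png

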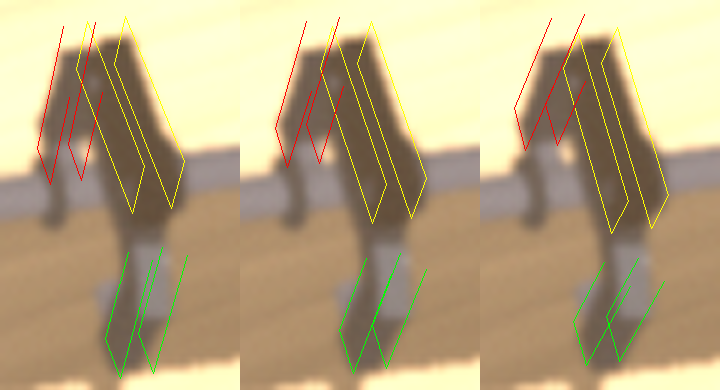

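View pics/z8.png

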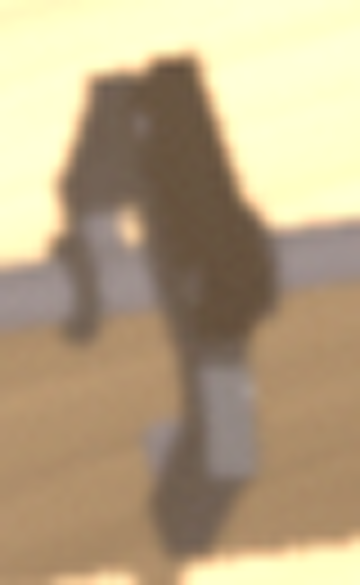

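```bash
python3 - <<'E'
from h import *
for n in (6,7,8):
    w=pickle.load(open(f"d{n}.pkl","rb"))["wrist"]
    save(np.clip(w["image"].astype(float)*2,0,255).astype(np.uint8),f"wz{n}.png",(255,45,320,360) if n<8 else (235,195,340,360),1.9 if n<8 else 3.6)
    g=w["image"].mean(2)
    print(n,"rows col 280..291",[ (r,int(g[r,279:292].mean())) for r in (range(52,72) if n<8 else range(200,220))],[ (r,int(g[r,279:292].mean())) for r in range(330,356)])
E
```

```text
6 rows col 280..291 [(52, 107), (53, 108), (54, 107), (55, 107), (56, 106), (57, 105), (58, 103), (59, 100), (60, 87), (61, 64), (62, 55), (63, 55), (64, 54), (65, 54), (66, 54), (67, 54), (68, 55), (69, 55), (70, 55), (71, 54)] [(330, 22), (331, 22), (332, 22), (333, 21), (334, 22), (335, 21), (336, 22), (337, 23), (338, 21), (339, 22), (340, 29), (341, 61), (342, 111), (343, 145), (344, 153), (345, 156), (346, 157), (347, 159), (348, 159), (349, 157), (350, 157), (351, 154), (352, 153), (353, 153), (354, 155), (355, 158)]
7 rows col 280..291 [(52, 105), (53, 106), (54, 107), (55, 106), (56, 99), (57, 81), (58, 62), (59, 55), (60, 55), (61, 55), (62, 54), (63, 55), (64, 55), (65, 56), (66, 54), (67, 55), (68, 55), (69, 54), (70, 55), (71, 54)] [(330, 21), (331, 21), (332, 22), (333, 21), (334, 22), (335, 21), (336, 21), (337, 20), (338, 21), (339, 22), (340, 43), (341, 87), (342, 129), (343, 151), (344, 156), (345, 155), (346, 153), (347, 154), (348, 156), (349, 157), (350, 158), (351, 158), (352, 157), (353, 156), (354, 153), (355, 152)]
8 rows col 280..291 [(200, 80), (201, 80), (202, 79), (203, 77), (204, 77), (205, 77), (206, 76), (207, 76), (208, 74), (209, 68), (210, 56), (211, 45), (212, 42), (213, 41), (214, 40), (215, 41), (216, 41), (217, 41), (218, 41), (219, 40)] [(330, 14), (331, 13), (332, 14), (333, 13), (334, 14), (335, 14), (336, 14), (337, 14), (338, 13), (339, 14), (340, 13), (341, 13), (342, 14), (343, 15), (344, 15), (345, 15), (346, 14), (347, 15), (348, 22), (349, 45), (350, 81), (351, 106), (352, 112), (353, 112), (354, 110), (355, 109)]
```

View pics/wz7.png

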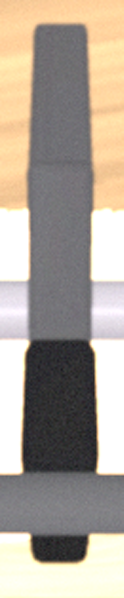

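View pics/wz8.png

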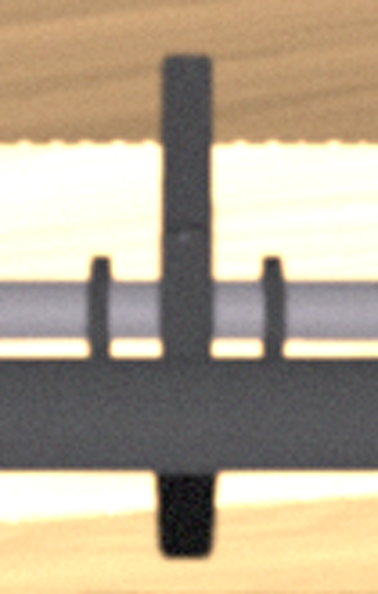

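View pics/wz6.png

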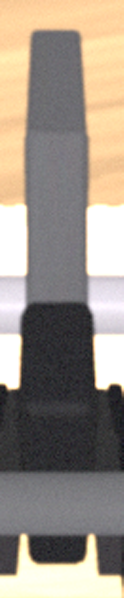

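```bash
python3 - <<'E'
from h import *
np.set_printoptions(precision=2,suppress=True)
obs={6:[(-.06,0,60.7),(.037,.112,341.3),(-.037,.082,205)],7:[(-.06,0,57),(.037,.112,341),(-.037,.082,225)],8:[(-.06,0,209.7),(.037,.112,349.7)]}
def row(w,x,z,x0,t,z0=.1003):
    X=x*np.cos(t)+(z-.06)*np.sin(t);Z=-x*np.sin(t)+(z-.06)*np.cos(t)
    return proj(w,[*(O+(x0+X)*sx),z0+Z])[0,1]
for n,o in obs.items():
    w=pickle.load(open(f"d{n}.pkl","rb"))["wrist"]
    f=lambda p:[row(w,x,z,p[0]/1000,np.radians(p[1]))-r for x,z,r in o]
    for sub in (o,o[:2]):
        oo=sub;f=lambda p:[row(w,x,z,p[0]/1000,np.radians(p[1]))-r for x,z,r in oo]
        s=least_squares(f,[0,0]);print(n,len(oo),"x0 mm, tilt deg",s.x,s.fun)
E
```

```text
6 3 x0 mm, tilt deg [3.17 1.47] [-2.07  4.44  0.27]
6 2 x0 mm, tilt deg [ 8.58 12.72] [ 0. -0.]
7 3 x0 mm, tilt deg [ 4.17 10.24] [-1.7   2.97  0.78]
7 2 x0 mm, tilt deg [ 6.23 15.16] [ 0. -0.]
8 2 x0 mm, tilt deg [ 2.04 12.27] [ 0. -0.]
8 2 x0 mm, tilt deg [ 2.04 12.27] [ 0. -0.]
```

```bash
python3 - <<'E'
from h import *
from workcell import eyes,workorder,monitor
a=pickle.load(open("d8.pkl","rb"))["scene"]["image"].astype(int)[220:285,355:395]
b=eyes.get_image("scene")["image"].astype(int)[220:285,355:395]
print(abs(a-b).max(),abs(a-b).mean(),monitor.get_time_s())
workorder.sign_off()
E
```

```text
3 0.46525641025641024 23.925
the job is handed in; nothing more can be done
```

I took the small dark gauge out of the block and hung it over the rail between the collars, with one leg in front and one behind, then handed the job in. It hangs with a lean of about 9 degrees (limit 17), not perfectly plumb. The sign-off reported no verdict, so the result rests on my own checks.

- **Choice of gauge:** I took the one in the block, at top-camera pixel (318, 213). I rejected the larger dark one at (372, 182) and the yellow one at (306, 152).
- **Placing:** I gripped it with the gripper leaning back 30 degrees and went in under the shelf. I then lowered it until the wrist felt contact, with about 9 N on the rail while still held. The crown is about 0.100 m above the table, which matches the camera estimate of the rail. I lifted it 2 mm, shifted it 1.3 mm to centre it, set it down again and released it.
- **At rest:** Pictures showed the gauge between the collars. Two scene pictures taken 0.2 s apart were the same apart from image noise.
- **Clear of the scene:** The arm was back out in front of the stand and clear of everything. The reel and meter looked unmoved in the last top picture. The arm partly hid the case, and what showed of it was in place.
- **Lean:** On release the gauge rolled, rear leg down. A three-edge fit in the wrist view gave about 10 degrees, and the scene camera gave about 8. Cruder two-edge fits gave 12 to 15, but they also read about 13 when the gauge was held upright, so I discounted them. I left it because it was still and within the limit, and gripping it again risked disturbing it. My 1.3 mm centring shift may have added to the lean.
- **Time:** Handed in at about 24 s of the 64 s allowed.

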